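Shut the tagged valve in the covered manifold box of the cell test bench

TASK

On the cell test bench, slide the valve box's steel cover (the plate with the turned-up lip) back as far as it goes, pushing it without lifting it. Of the three black valve handles this uncovers, push the one with the round tag disc clockwise until it is fully shut, square across its pipe. Leave the other two handles and everything standing around the box as they are, and finish with the cover still slid back and lying in its guides.

Things in the scene. Friction and masses are not known exactly. Their poses are not given: they have to be found in the camera images.
- box: white valve box with steel guide strips, 292 (x) x 316 (y) x 95 mm high, fixed to the bench. Origin: centre of its underside (bench height); x to its back (away from the robot), y to its left, z up. Front half: open bay, clear x -130 to -4, y -136 to 136. Back half: fixed deck at z 83. The cover slides along x on side ledges at z 85, between guide strips 95 high, 2 mm play a side
- rear_stop (a point): middle of the foot of the front face of the box's back stop, where the slid-back cover's edge comes to rest: x 136, z 85 in the box's frame; the stop rises to z 95. The front stop is at x -136, as high. Behind the box (x 146 to 215, y -95 to 15) stand a regulator and a gauge up to 120 mm high, fixed to it
- cover: steel cover plate of the bay, 140 (x) x 296 (y) x 4 mm, 0.3 to 0.6 kg, loose, slides with 1 to 2 N (slick ledges). Origin: centre of its underside, axes as the box's. A lip 4 mm thick and 200 mm wide is turned up along its back edge to 30 mm above the underside; the lip's front face is at x 66. Its origin in the box's frame: x -66 to -48 at the start, x 66 fully back
- cover_lip (a point): middle of the upper edge of the cover's turned-up lip (x 68 in the cover's frame), 30 mm above the cover's underside
- tagged_handle (a joint): angle of the handle with the round tag disc (36 mm across, 3 mm thick, flat on its top over the pivot; the other two show only a small nut there). 0 = open, along its pipe, pointing to the box's back (+x); grows clockwise seen from above; 1.571 = shut on its stop, across the pipe, pointing to the box's right (-y). Starts at 0 to 0.3. Stiff, 0.2 N m (5 N at 40 mm); stays where left
- tagged_pivot (a point): pivot axis of the tagged handle, at the handle's mid height, 67 mm above the bench. The three pivots are at x -93 in the box's frame, at y 82, 7 and -68; which one is tagged varies. The brass valve body round each pivot reaches 52 mm above the bench, the pipe under each open handle 45 mm
- tagged_tip (a point): end of the tagged handle, 58 mm from its pivot, at mid height. Each handle is a black bar 12 mm wide and 10 mm high, 62 to 72 mm above the bench, 13 mm below the cover
- plain1_handle (a joint): angle of one of the two handles without a disc, same shape and meaning as the tagged one; it is open (0 to 0.12) and must stay so
- plain1_tip (a point): the end of that handle, 58 mm from its pivot
- plain2_handle (a joint): angle of the other handle without a disc, same shape and meaning; it is open (0 to 0.12) and must stay so
- plain2_tip (a point): the end of that handle, 58 mm from its pivot
- cell_left: bystander: clear acrylic flow cell of bolted plates with white elbows, about 90 x 70 x 109 mm high, loose, standing left of the box; origin at the centre of its underside
- cell_right: bystander: another such cell, standing right of the box; origin at the centre of its underside
- cup_1: bystander: small amber cup, 54 mm across, 32 mm high, left of the box; origin at the centre of its underside
- cup_2: bystander: another such amber cup, left of the box; origin at the centre of its underside
- elbow: bystander: white pipe elbow, 42 mm high, standing right of the box; origin at the centre of its underside
- spanner: bystander: steel spanner 160 mm long lying right of the box; origin at the middle of its underside

How it is judged:
By the outcome, as a careful person would: the job done as asked, in the order asked, and still so for the second after the job is handed in, with the robot touching nothing.
It also fails if it takes over 48 s, if anything falls off the work surface, if the arm or the gripper's body presses on something with over 40 N, if the wrist force passes 120 N, or if a joint passes its speed limit or range.

ROBOT

A 6-joint arm with a two-finger parallel gripper is mounted at the origin on the work surface. World frame = base frame: x ahead of the robot, y to its left, z up, the work surface at z = 0. Lengths are in mm, angles in degrees, forces in N, time in s.
With the tool pointing down it reaches from about 300 to 775 mm from the base axis. Payload 14.6 kg.
Tool frame: the origin (TCP) lies midway between the tips of the shut fingers; the grasp point (between the pads) lies 19 mm behind it (manip.pinch_z is the distance from the TCP to the grasp point, in mm); z points along the fingers, y is the line along which they close (so a half turn about z gives the same grasp; the last joint's range is limited). The gripper opens to 85 mm and grips with 20 to 120 N. Pads are 22 mm wide; open, the fingers measure 114 mm over their backs; the gripper's body (76 mm by 85 mm) begins 54 mm behind the grasp point. The pads swing forward as they close: fully open they stand 13 mm farther back than shut.
Start: joints at [-69.133, 17.183, 87.147, -0, 75.671, -3.816], TCP at [229.671, -499.741, 231.281] pointing down, gripper open.
Joint ranges: [-173.82, 173.82], [-45.26, 126.66], [13.44, 144.39], [-59.66, 239.66], [0, 175.72], [-146.38, 146.38]. Speed limits (degrees/s): [127.2, 127.2, 147.25, 180, 180, 180].

INTERFACE

Orientations are given as a 3x3 rotation matrix whose columns are the frame's x, y, z axes.
In Python, from cell import manip gives the robot as it stands.
- The arm moves only by the shell command python3 -m pendant 'ROWS' [FORCE]. ROWS is JSON, a list of rows, each an object of numbers: "tx", "ty", "tz": the shift along the world's x, y, z in units of 30 mm (1.0 is 30 mm); "roll": the turn about the world's z in units of 5 degrees (1.0 is 5 degrees); "hand": the closure, from 0 (fully open) to 1 (shut). A call has 1 to 12 rows; each row shifts and turns the commanded pose from where the row before left it; what a row does not reach is not made up. A row lasts 1/10 s, in which the tool goes at most 50 mm and 8.59 degrees, less where a joint would pass 70% of its speed; a pose out of reach is approached as far as the arm can. A call is refused whole if a number of a shift passes 1 or a number of a turn 1, either way. A call with a gripper value outside its range is refused whole. The fingers move at their own pace and stop on an object; FORCE is the grip in N (left out, the last holds). Time passes only in rows, so rows that do not move let the fingers close. It gives the time, the measured TCP pose, the force, the opening and the grip force at its end, in the units of the state.
- manip.get_obs(): the state, without advancing time (a new reading comes with each control period).
- manip.snapshot(name): name is "scene" or "top" or "wrist"; returns (picture, depth): 400x640x3 uint8, blue, green, red; 400x640 float32, mm along the optical axis (not along the pixel's ray), 0 where there is no reading.
- manip.get_calibration(name): a dict with "mtx" (3x3 intrinsics, pixels), "extrinsics" (4x4, takes a point from world to camera coordinates). Camera axes: x right, y up, looking along -z (the intrinsics and any distortion apply to the point x, -y, -z); pixel columns grow to the right and rows downward; lengths in mm; the calibration is good to about 2 mm. A picture is of the moment at which its call begins: read the wrist's pose just before it. get_calibration takes no time and is no camera call; for the wrist camera it gives the pose at the moment of the call.
- manip.close_job(): hands the job in; it is judged then, once.
The state is a dict: "clock": time; "joint_positions": joint angles; "qvel": joint speeds; "effort": joint torques, N m; "eef_pos": TCP position; "orientation": TCP orientation; "force": force on the tool from outside, world axes, zero at the start; "ft_torque": the same for the moment, N m; "opening": opening from 0.0 (shut) to 1.0 (fully open); "grasp_force": force on a finger pad.
Only numpy, scipy, OpenCV 4.12 (cv2) and the standard library are available. Lean on these libraries where they do the work, as an engineer would, in place of code of your own. Each camera call takes 0.05 s, during which the arm holds its last target. There are 200 camera calls.

## Working session

There is one attempt and no reset: what is moved stays moved. The work goes in short steps, Python scripts to look and compute and a shell command to move; the robot and the scene stay as the last step left them, time stands still between calls to the robot, and variables do not carry over. Pictures are saved under pics/ and viewed, at most 10 in all, crops included, and the job is handed in when it is done.

```bash
mkdir -p pics; python3 - <<'E'
from cell import manip
import cv2,numpy as np
for n in("top","scene"):
    p,d=manip.snapshot(n); cv2.imwrite(f"pics/{n}0.png",p); np.save(f"pics/{n}0.npy",d)
    c=manip.get_calibration(n); print(n,np.round(c["mtx"],1).tolist(),np.round(c["extrinsics"],3).tolist(),[k for k in c])
print(manip.get_obs())
E
```

```text
top [[368.5, 0.0, 322.8], [0.0, 368.5, 201.6], [0.0, 0.0, 1.0]] [[-0.007, -1.0, -0.009, 43.0], [0.986, -0.008, 0.164, -569.39], [-0.164, -0.008, 0.986, -766.436], [0.0, 0.0, 0.0, 1.0]] ['mtx', 'extrinsics']
scene [[456.8, 0.0, 316.3], [0.0, 456.8, 203.5], [0.0, 0.0, 1.0]] [[0.247, 0.969, 0.01, -157.636], [-0.812, 0.202, 0.547, 407.508], [0.528, -0.143, 0.837, -1421.008], [0.0, 0.0, 0.0, 1.0]] ['mtx', 'extrinsics']
{'clock': 0.1, 'joint_positions': array([-6.91320224e+01,  1.72132799e+01,  8.71758865e+01, -1.82956109e-03,
        7.56724986e+01, -3.81396847e+00]), 'qvel': array([ 0.09286628, -0.01025054, -0.13964448, -0.031073  ,  0.05162802,
       -0.05733135]), 'effort': array([ 1.93592670e-03, -5.44376707e+01, -3.62371302e+01, -6.06269509e-05,
        3.02604843e-03,  2.51727437e-05]), 'eef_pos': array([ 229.60065617, -499.54906092,  230.77639817]), 'orientation': array([[ 9.08636504e-01,  4.17587755e-01, -4.12288544e-04],
       [ 4.17587956e-01, -9.08635961e-01,  9.94636493e-04],
       [ 4.07278229e-05, -1.07592976e-03, -9.99999420e-01]]), 'force': array([ 1.0076508 , -0.24592721,  0.67143322]), 'ft_torque': array([0.03267622, 0.01468308, 0.08426776]), 'grasp_force': 0.0, 'opening': 0.9958418387673493}
```

View pics/top0.png

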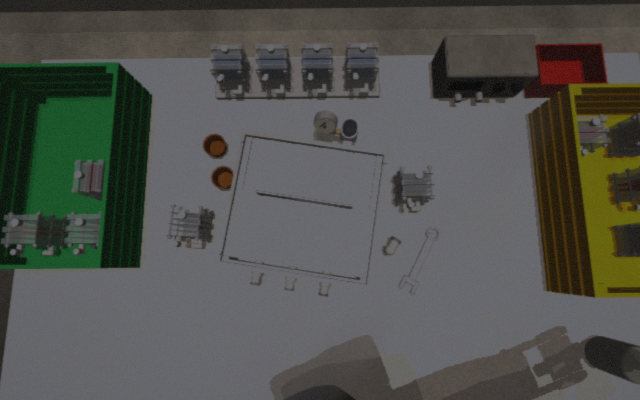

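View pics/scene0.png

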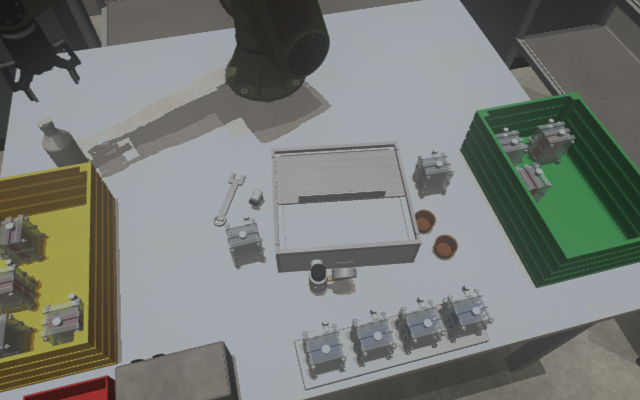

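The top view shows the box with corners near (245,137), (385,155), (367,283) and (222,261). The cover lip runs from (258,192) to (351,207), and the cells, cups, elbow and spanner stand around the box. I'll measure with the depth points.

```bash
cat > h.py <<'E'
from cell import manip
import cv2,numpy as np
def pts(n,d,c=None):
    c=c or manip.get_calibration(n); K=c["mtx"];E=np.array(c["extrinsics"])
    v,u=np.mgrid[:400,:640]; 
    P=np.stack([(u-K[0][2])/K[0][0]*d,-(v-K[1][2])/K[1][1]*d,-d],-1)
    return (P-E[:3,3])@E[:3,:3]
def ray(n,uv,z,c=None):
    c=c or manip.get_calibration(n); K=c["mtx"];E=np.array(c["extrinsics"]);R=E[:3,:3];o=-R.T@E[:3,3]
    out=[]
    for u,v in uv:
        r=R.T@np.array([(u-K[0][2])/K[0][0],-(v-K[1][2])/K[1][1],-1]); out.append((o+r*(z-o[2])/r[2])[:2])
    return np.round(out,1)
E
python3 - <<'E'
from h import *
d=np.load("pics/top0.npy");W=pts("top",d);Z=W[...,2]
for name,(u,v) in dict(bench=(300,320),cover=(300,235),deck=(310,175)).items(): print(name,W[v-2:v+3,u-2:u+3].reshape(-1,3).mean(0).round(1))
roi=np.zeros(Z.shape,bool);roi[125:290,212:395]=1
m=roi&(Z>78)&(Z<104)&(d>0)
m=cv2.morphologyEx(m.astype(np.uint8),cv2.MORPH_OPEN,np.ones((5,5)))
n,l,s,_=cv2.connectedComponentsWithStats(m);k=1+s[1:,4].argmax();
print("box",cv2.minAreaRect(W[l==k][:,:2].astype(np.float32)))
m=roi&(Z>104)&(Z<122);m[:180]=0;m[215:]=0
q=W[m];print("lip",len(q),q[:,2].max(),cv2.minAreaRect(q[:,:2].astype(np.float32)))
print("ray corners",ray("top",[(245,137),(385,155),(367,283),(222,261)],95).tolist(),"lip",ray("top",[(258,191.5),(351,206.5)],115).tolist())
p=cv2.imread("pics/top0.png");cv2.imwrite("pics/crop0.png",cv2.resize(cv2.convertScaleAbs(p[120:300,160:450],alpha=1.3),None,fx=2.7,fy=2.7,interpolation=cv2.INTER_CUBIC))
E
```

```text
bench [311.3  91.6  -1.1]
cover [493.4  85.9  87.8]
deck [621.9  65.4  81.7]
box ((552.7639770507812, 79.67800903320312), (317.0727844238281, 292.82183837890625), 80.74917602539062)
lip 255 117.22263293152443 ((565.7438354492188, 76.6437759399414), (197.68124389648438, 4.505458831787109), 80.5984115600586)
ray corners [[703.5, 204.1], [660.7, -94.2], [395.9, -49.0], [441.4, 243.5]] lip [[580.4, 169.8], [547.9, -18.7]]
```

View pics/crop0.png

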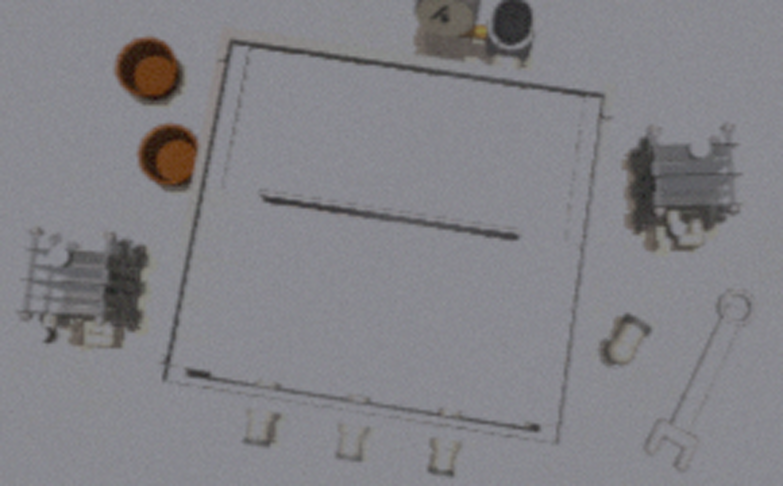

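The box centre is at about (552.8, 79.7), yaw about -9.25°. The lip middle is at about (565.7, 76.6), so the cover has about 121 mm to travel. I'll move to a point in front of the lip with the fingers shut.

```bash
python3 -m pendant '[{"tx":0.5,"ty":1,"roll":-0.5,"hand":1},{"tx":0.5,"ty":1,"roll":-0.5,"hand":1},{"tx":0.5,"ty":1,"roll":-0.5,"hand":1},{"tx":0.5,"ty":1,"roll":-0.5,"hand":1},{"tx":0.5,"ty":1,"roll":-0.5,"hand":1},{"tx":0.5,"ty":1,"roll":-0.5,"hand":1},{"tx":0.5,"ty":1,"roll":-0.5,"hand":1},{"tx":0.5,"ty":1,"roll":-0.5,"hand":1},{"tx":0.5,"ty":1,"roll":-0.5,"hand":1},{"tx":0.5,"ty":1,"roll":-0.5,"hand":1},{"tx":0.5,"ty":1,"roll":-0.5,"hand":1},{"tx":0.5,"ty":1,"roll":-0.5,"hand":1}]'
python3 -m pendant '[{"tx":0.5,"ty":1,"roll":-0.5,"hand":1},{"tx":0.5,"ty":1,"roll":-0.3,"hand":1},{"tx":0.5,"ty":1,"hand":1},{"tx":0.5,"ty":1,"hand":1},{"tx":0.5,"ty":1,"hand":1},{"tx":0.5,"ty":1,"hand":1},{"tx":0.5,"ty":1,"hand":1},{"tx":0.4,"ty":0.4,"hand":1},{"hand":1},{"hand":1},{"hand":1}]'; python3 -c "
from cell import manip;o=manip.get_obs();print(o['orientation'].round(3),o['joint_positions'])"
```

```text
[[ 0.909  0.418 -0.   ]
 [ 0.418 -0.909  0.001]
 [ 0.    -0.001 -1.   ]] [-6.91320224e+01  1.72132799e+01  8.71758865e+01 -1.82956109e-03
  7.56724986e+01 -3.81396847e+00]schema error: expected keys tx, ty, tz, roll, hand
schema error: expected keys tx, ty, tz, roll, hand
```

```bash
python3 -m pendant '[{"tx":0.5,"ty":1,"tz":0,"roll":-0.5,"hand":1},{"tx":0.5,"ty":1,"tz":0,"roll":-0.5,"hand":1},{"tx":0.5,"ty":1,"tz":0,"roll":-0.5,"hand":1},{"tx":0.5,"ty":1,"tz":0,"roll":-0.5,"hand":1},{"tx":0.5,"ty":1,"tz":0,"roll":-0.5,"hand":1},{"tx":0.5,"ty":1,"tz":0,"roll":-0.5,"hand":1},{"tx":0.5,"ty":1,"tz":0,"roll":-0.5,"hand":1},{"tx":0.5,"ty":1,"tz":0,"roll":-0.5,"hand":1},{"tx":0.5,"ty":1,"tz":0,"roll":-0.5,"hand":1},{"tx":0.5,"ty":1,"tz":0,"roll":-0.5,"hand":1},{"tx":0.5,"ty":1,"tz":0,"roll":-0.5,"hand":1},{"tx":0.5,"ty":1,"tz":0,"roll":-0.5,"hand":1}]'
python3 -m pendant '[{"tx":0.5,"ty":1,"tz":0,"roll":-0.5,"hand":1},{"tx":0.5,"ty":1,"tz":0,"roll":-0.3,"hand":1},{"tx":0.5,"ty":1,"tz":0,"roll":0,"hand":1},{"tx":0.5,"ty":1,"tz":0,"roll":0,"hand":1},{"tx":0.5,"ty":1,"tz":0,"roll":0,"hand":1},{"tx":0.5,"ty":1,"tz":0,"roll":0,"hand":1},{"tx":0.5,"ty":1,"tz":0,"roll":0,"hand":1},{"tx":0.4,"ty":0.4,"tz":0,"roll":0,"hand":1},{"tx":0,"ty":0,"tz":0,"roll":0,"hand":1},{"tx":0,"ty":0,"tz":0,"roll":0,"hand":1},{"tx":0,"ty":0,"tz":0,"roll":0,"hand":1}]'; python3 -c "
from cell import manip;o=manip.get_obs();print(o['orientation'].round(3),o['joint_positions'])"
```

```text
clock: 1.3
eef_pos: [410.0, -138.4, 231.2]
orientation: [[0.996, -0.094, -0.0], [-0.094, -0.996, 0.0], [-0.0, -0.0, -1.0]]
force: [0.1, -0.2, 0.4]
opening: 0.002
grasp_force: 0.0
clock: 2.4
eef_pos: [526.3, 81.6, 231.2]
orientation: [[0.987, -0.163, -0.0], [-0.163, -0.987, -0.0], [-0.0, 0.0, -1.0]]
force: [0.5, 0.3, -0.1]
opening: 0.002
grasp_force: 0.0
[[ 0.987 -0.163 -0.   ]
 [-0.163 -0.987 -0.   ]
 [-0.     0.    -1.   ]] [ 4.87705287e+00  1.49761802e+01  8.99786923e+01 -1.47034865e-03
  7.50652933e+01  1.04230353e+02]
```

```bash
python3 -m pendant '[{"tx":0,"ty":0,"tz":-1,"roll":0,"hand":1},{"tx":0,"ty":0,"tz":-1,"roll":0,"hand":1},{"tx":0,"ty":0,"tz":-1,"roll":0,"hand":1},{"tx":0,"ty":0,"tz":-0.8,"roll":0,"hand":1},{"tx":0,"ty":0,"tz":-0.5,"roll":0,"hand":1},{"tx":0,"ty":0,"tz":-0.2,"roll":0,"hand":1},{"tx":0,"ty":0,"tz":0,"roll":0,"hand":1},{"tx":0.3,"ty":-0.049,"tz":0,"roll":0,"hand":1},{"tx":0.3,"ty":-0.049,"tz":0,"roll":0,"hand":1},{"tx":0.1,"ty":-0.016,"tz":0,"roll":0,"hand":1},{"tx":0.1,"ty":-0.016,"tz":0,"roll":0,"hand":1},{"tx":0.1,"ty":-0.016,"tz":0,"roll":0,"hand":1}]'
python3 -m pendant '[{"tx":0.1,"ty":-0.016,"tz":0,"roll":0,"hand":1},{"tx":0.2,"ty":-0.033,"tz":0,"roll":0,"hand":1},{"tx":0.3,"ty":-0.049,"tz":0,"roll":0,"hand":1},{"tx":0.3,"ty":-0.049,"tz":0,"roll":0,"hand":1},{"tx":0.3,"ty":-0.049,"tz":0,"roll":0,"hand":1},{"tx":0.3,"ty":-0.049,"tz":0,"roll":0,"hand":1},{"tx":0.3,"ty":-0.049,"tz":0,"roll":0,"hand":1},{"tx":0.3,"ty":-0.049,"tz":0,"roll":0,"hand":1},{"tx":0.3,"ty":-0.049,"tz":0,"roll":0,"hand":1},{"tx":0.2,"ty":-0.033,"tz":0,"roll":0,"hand":1},{"tx":0.2,"ty":-0.033,"tz":0,"roll":0,"hand":1}]'
python3 - <<'E'
from h import *
p,d=manip.snapshot("top");np.save("pics/top1.npy",d);W=pts("top",d);Z=W[...,2]
m=(Z>104)&(Z<122)&(np.abs(W[...,0]-640)<70)&(np.abs(W[...,1]-70)<140)
o=manip.get_obs();print(o['eef_pos'],o['force'])
cv2.imwrite("pics/crop1.png",cv2.resize(cv2.convertScaleAbs(p[120:300,200:410],alpha=1.5),None,fx=3,fy=3,interpolation=cv2.INTER_CUBIC))
E
```

```text
clock: 3.6
eef_pos: [553.8, 77.8, 96.3]
orientation: [[0.987, -0.162, -0.0], [-0.162, -0.987, 0.0], [-0.0, 0.0, -1.0]]
force: [-2.6, 0.4, 0.8]
opening: 0.002
grasp_force: 0.8
clock: 4.7
eef_pos: [638.1, 64.1, 96.2]
orientation: [[0.987, -0.162, -0.0], [-0.162, -0.987, 0.0], [-0.0, 0.0, -1.0]]
force: [-1.4, -0.3, 0.3]
opening: 0.004
grasp_force: 0.7
[638.75173522  63.8891646   96.2789499 ] [ 1.50570879 -0.46842142  0.0835382 ]
```

View pics/crop1.png

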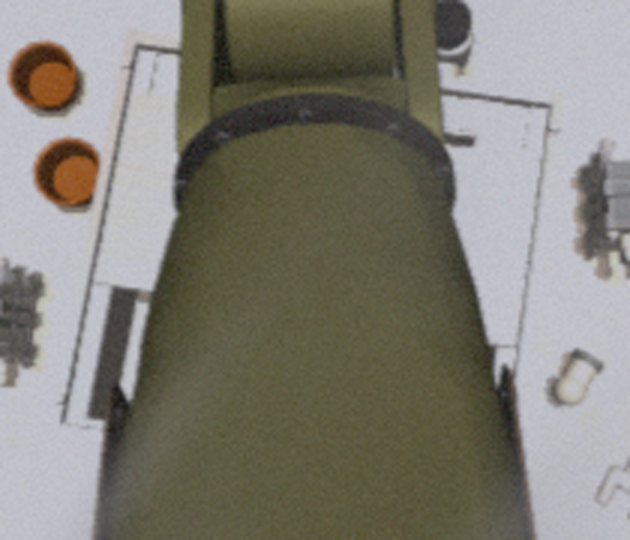

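The cover is sliding straight, and the arm hides most of the bay in this view. About 33 mm remains.

```bash
python3 -m pendant '[{"tx":0.2,"ty":-0.033,"tz":0,"roll":0,"hand":1},{"tx":0.2,"ty":-0.033,"tz":0,"roll":0,"hand":1},{"tx":0.2,"ty":-0.033,"tz":0,"roll":0,"hand":1},{"tx":0.1,"ty":-0.016,"tz":0,"roll":0,"hand":1},{"tx":0.1,"ty":-0.016,"tz":0,"roll":0,"hand":1},{"tx":0.1,"ty":-0.016,"tz":0,"roll":0,"hand":1},{"tx":0.05,"ty":-0.008,"tz":0,"roll":0,"hand":1},{"tx":0.05,"ty":-0.008,"tz":0,"roll":0,"hand":1},{"tx":0.05,"ty":-0.008,"tz":0,"roll":0,"hand":1},{"tx":0,"ty":0,"tz":0,"roll":0,"hand":1}]'
python3 -m pendant '[{"tx":0.05,"ty":-0.008,"tz":0,"roll":0,"hand":1},{"tx":0,"ty":0,"tz":0,"roll":0,"hand":1}]'
```

```text
clock: 5.75
eef_pos: [669.4, 58.9, 96.3]
orientation: [[0.987, -0.162, 0.0], [-0.162, -0.987, -0.0], [0.0, -0.0, -1.0]]
force: [-0.4, -0.4, -0.7]
opening: -0.001
grasp_force: 0.0
clock: 5.95
eef_pos: [670.8, 58.7, 96.3]
orientation: [[0.987, -0.162, 0.0], [-0.162, -0.987, -0.0], [0.0, -0.0, -1.0]]
force: [-0.1, -0.7, -0.1]
opening: -0.002
grasp_force: 0.0
```

```bash
for i in 1 2 3; do python3 -m pendant '[{"tx":0.03,"ty":-0.005,"tz":0,"roll":0,"hand":1},{"tx":0.03,"ty":-0.005,"tz":0,"roll":0,"hand":1},{"tx":0,"ty":0,"tz":0,"roll":0,"hand":1}]' | egrep 'eef|force'; done
```

```text
eef_pos: [671.3, 58.7, 96.3]
force: [-14.1, 0.4, 6.5]
grasp_force: 6.8
eef_pos: [671.7, 58.7, 96.3]
force: [-28.3, 1.7, 13.7]
grasp_force: 14.2
eef_pos: [672.2, 58.6, 96.3]
force: [-40.7, 2.5, 20.0]
grasp_force: 20.9
```

The cover is hard against the stop. I'll retreat, lift and look into the bay.

```bash
python3 -m pendant '[{"tx":-0.2,"ty":0.033,"tz":0,"roll":0,"hand":1},{"tx":-0.3,"ty":0.05,"tz":0,"roll":0,"hand":1},{"tx":-0.3,"ty":0.05,"tz":0.5,"roll":0,"hand":1},{"tx":-0.8,"ty":0.1,"tz":1,"roll":0,"hand":1},{"tx":-0.9,"ty":0.1,"tz":1,"roll":0,"hand":1},{"tx":-0.9,"ty":0.1,"tz":1,"roll":0,"hand":1},{"tx":-0.9,"ty":0.1,"tz":1,"roll":0,"hand":1},{"tx":-0.9,"ty":0.1,"tz":0.5,"roll":0,"hand":1},{"tx":-0.9,"ty":0.1,"tz":0.5,"roll":0,"hand":1},{"tx":-0.9,"ty":0.1,"tz":0.5,"roll":0,"hand":1},{"tx":0,"ty":0,"tz":0,"roll":0,"hand":1},{"tx":0,"ty":0,"tz":0,"roll":0,"hand":1}]'
python3 - <<'E'
from h import *
import pickle
for n in("wrist","top"):
    c=manip.get_calibration(n);p,d=manip.snapshot(n);pickle.dump((c,p,d),open(f"pics/{n}2.pkl","wb"));cv2.imwrite(f"pics/{n}2.png",p)
E
```

```text
clock: 8.05
eef_pos: [466.2, 82.9, 276.8]
orientation: [[0.987, -0.162, 0.002], [-0.162, -0.987, 0.0], [0.002, -0.0, -1.0]]
force: [0.8, 0.0, 0.4]
opening: 0.002
grasp_force: 0.0
```

View pics/wrist2.png

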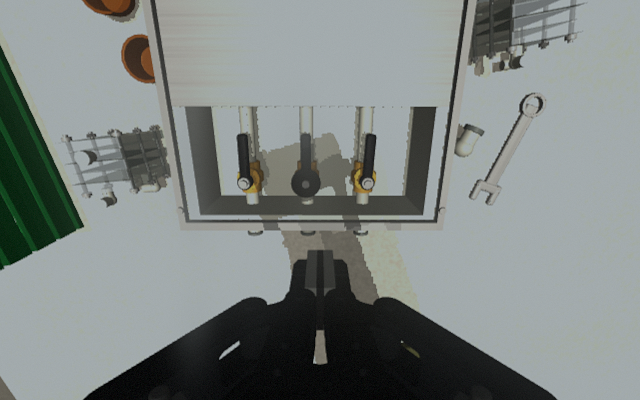

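The cover is back. The tagged handle is the middle one, with its disc at (305,184) and tip at about (306,136). The plain handles are at (243,184) and (368,184), both open.

```bash
python3 - <<'E'
from h import *
import pickle
c,p,d=pickle.load(open("pics/wrist2.pkl","rb"))
g=p.max(2);m=((g<75)).astype(np.uint8);m[:,:225]=0;m[:,390:]=0;m[:128]=0;m[206:]=0
th=np.radians(-9.25);R=np.array([[np.cos(th),-np.sin(th)],[np.sin(th),np.cos(th)]]);C=np.array([552.8,79.7])
for a,b in((228,262),(285,325),(350,385)):
    q=np.zeros_like(m);q[130:197,a:b]=m[130:197,a:b];n,l,s,_=cv2.connectedComponentsWithStats(q);k=1+s[1:,4].argmax()
    v,u=np.nonzero(l==k);top=(u[v<=v.min()+2].mean(),v.min());print("blob",s[k],"tip px",top)
    t=ray("wrist",[top],72,c)[0];print(" tip",t,"box",((t-C)@R).round(1))
    mid=[(u[v==r].mean(),r) for r in range(v.min()+4,v.min()+28,6)];w=ray("wrist",mid,72,c);print(" mid box",((w-C)@R).round(1).tolist())
t=ray("wrist",[(305,184)],75,c)[0];print("disc",t,((t-C)@R).round(1))
print("nuts",((ray("wrist",[(243,184),(368,184)],74,c)-C)@R).round(1).tolist())
print("depth at handle z",pts("wrist",d,c)[145:165:5,306])
W=pts("wrist",d,c);print("cover z",W[60:90:10,250:400:50,2].round(1).tolist())
print("box frame edge: pivot nominal",(C+R@np.array([-93,7])).round(1))
E
```

```text
blob [237 134  17  55 496] tip px (np.float64(242.0), np.int64(134))
 tip [530.5 161.4] box [-35.1  77.1]
 mid box [[-39.7, 77.4], [-46.6, 77.4], [-53.6, 77.5], [-60.6, 77.5]]
blob [285 134  40  63 946] tip px (np.float64(305.85714285714283), np.int64(134))
 tip [518.6  88.6] box [-35.2   3.3]
 mid box [[-39.7, 4.4], [-46.6, 4.5], [-53.5, 3.9], [-60.6, 4.1]]
blob [359 134  17  55 496] tip px (np.float64(370.2692307692308), np.int64(134))
 tip [506.7  15.1] box [-35.1 -71.2]
 mid box [[-39.7, -71.1], [-46.6, -71.5], [-53.5, -70.7], [-60.7, -70.5]]
disc [460.8  99.8] [-94.    5.1]
nuts [[-94.2, 80.4], [-94.4, -71.4]]
depth at handle z [[506.33215349  90.559942    72.90165527]
 [500.47709132  91.65122082  71.87867459]
 [494.76413373  92.64938074  72.37513445]
 [488.94684914  93.68064103  72.54706317]]
cover z [[89.4, 89.0, 88.8], [88.9, 89.2, 88.7], [89.3, 89.7, 89.1]]
box frame edge: pivot nominal [462.1 101.6]
```

```bash
python3 -m pendant '[{"tx":0.9,"ty":0.6,"tz":-0.6,"roll":0,"hand":1},{"tx":0.97,"ty":0.65,"tz":-0.6,"roll":0,"hand":1},{"tx":0,"ty":0,"tz":-1,"roll":0,"hand":1},{"tx":0,"ty":0,"tz":-1,"roll":0,"hand":1},{"tx":0,"ty":0,"tz":-1,"roll":0,"hand":1},{"tx":0,"ty":0,"tz":-1,"roll":0,"hand":1},{"tx":0,"ty":0,"tz":-1,"roll":0,"hand":1},{"tx":0,"ty":0,"tz":-0.7,"roll":0,"hand":1},{"tx":0,"ty":0,"tz":-0.36,"roll":0,"hand":1},{"tx":0,"ty":0,"tz":0,"roll":0,"hand":1},{"tx":0,"ty":0,"tz":0,"roll":0,"hand":1}]'
python3 - <<'E'
from h import *
cv2.imwrite("pics/w3.png",manip.snapshot("wrist")[0])
th=np.radians(-9.25);R=np.array([[np.cos(th),-np.sin(th)],[np.sin(th),np.cos(th)]]);C=np.array([552.8,79.7])
P=np.array([-93.7,5.3]);prev=manip.get_obs()['eef_pos'][:2]
for k in range(0,100,10):
    t=np.radians(k);r=46+4*k/90
    w=C+R@(P+r*np.array([np.cos(t),-np.sin(t)])+6*np.array([np.sin(t),np.cos(t)])+[11,14.5]);print(k,w.round(1),((w-prev)/30).round(2));prev=w
E
```

```text
clock: 9.25
eef_pos: [522.7, 120.4, 59.0]
orientation: [[0.987, -0.162, 0.001], [-0.162, -0.987, 0.0], [0.001, -0.0, -1.0]]
force: [0.4, 0.1, 0.3]
opening: 0.002
grasp_force: 0.0
0 [520.7 111.1] [-0.07 -0.31]
10 [520.2 102.9] [-0.02 -0.27]
20 [518.2  94.9] [-0.07 -0.27]
30 [514.8  87.2] [-0.11 -0.25]
40 [510.1  80.3] [-0.16 -0.23]
50 [504.2  74.2] [-0.2 -0.2]
60 [497.2  69.2] [-0.23 -0.17]
70 [489.4  65.4] [-0.26 -0.12]
80 [481.   63.1] [-0.28 -0.08]
90 [472.2  62.2] [-0.29 -0.03]
```

View pics/w3.png

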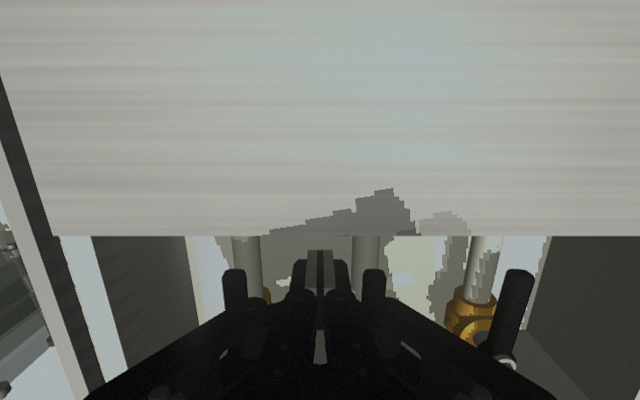

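The shut fingers (columns 290–350) sit beside the tagged handle (column 373) and clear of the left plain one (column 235). Now I'll push along the arc.

```bash
python3 -m pendant '[{"tx":-0.07,"ty":-0.31,"tz":0,"roll":0,"hand":1},{"tx":-0.01,"ty":-0.14,"tz":0,"roll":0,"hand":1},{"tx":-0.01,"ty":-0.13,"tz":0,"roll":0,"hand":1},{"tx":-0.03,"ty":-0.14,"tz":0,"roll":0,"hand":1},{"tx":-0.04,"ty":-0.13,"tz":0,"roll":0,"hand":1},{"tx":-0.05,"ty":-0.13,"tz":0,"roll":0,"hand":1},{"tx":-0.06,"ty":-0.12,"tz":0,"roll":0,"hand":1},{"tx":-0.08,"ty":-0.12,"tz":0,"roll":0,"hand":1},{"tx":-0.08,"ty":-0.11,"tz":0,"roll":0,"hand":1}]'
python3 -m pendant '[{"tx":-0.1,"ty":-0.1,"tz":0,"roll":0,"hand":1},{"tx":-0.1,"ty":-0.1,"tz":0,"roll":0,"hand":1},{"tx":-0.11,"ty":-0.09,"tz":0,"roll":0,"hand":1},{"tx":-0.12,"ty":-0.08,"tz":0,"roll":0,"hand":1},{"tx":-0.13,"ty":-0.06,"tz":0,"roll":0,"hand":1},{"tx":-0.13,"ty":-0.06,"tz":0,"roll":0,"hand":1}]'
python3 -m pendant '[{"tx":-0.14,"ty":-0.04,"tz":0,"roll":0,"hand":1},{"tx":-0.14,"ty":-0.04,"tz":0,"roll":0,"hand":1},{"tx":-0.1,"ty":0,"tz":0,"roll":0,"hand":1},{"tx":-0.1,"ty":0,"tz":0,"roll":0,"hand":1},{"tx":0,"ty":0,"tz":0,"roll":0,"hand":1}]'
```

```text
clock: 10.2
eef_pos: [509.1, 80.2, 58.5]
orientation: [[0.987, -0.162, 0.0], [-0.162, -0.987, -0.0], [0.0, -0.0, -1.0]]
force: [1.9, 4.2, 1.9]
opening: -0.002
grasp_force: 2.0
clock: 10.8
eef_pos: [488.6, 65.4, 58.6]
orientation: [[0.987, -0.162, 0.001], [-0.162, -0.987, -0.0], [0.001, 0.0, -1.0]]
force: [5.2, 1.6, 1.6]
opening: -0.006
grasp_force: 2.5
clock: 11.3
eef_pos: [473.9, 62.8, 58.5]
orientation: [[0.987, -0.162, 0.0], [-0.162, -0.987, -0.001], [0.0, 0.001, -1.0]]
force: [3.3, -1.5, 0.7]
opening: 0.006
grasp_force: 1.4
```

Force is about 4–5 N, which matches the handle's stiffness. I'll creep along box -x until the stop shows.

```bash
for i in 1 2 3 4 5; do python3 -m pendant '[{"tx":-0.03,"ty":0.005,"tz":0,"roll":0,"hand":1},{"tx":-0.03,"ty":0.005,"tz":0,"roll":0,"hand":1},{"tx":0,"ty":0,"tz":0,"roll":0,"hand":1}]' | egrep 'eef|^force'; done
```

```text
eef_pos: [472.4, 63.1, 58.5]
force: [4.2, -4.8, 0.9]
eef_pos: [471.9, 63.2, 58.8]
force: [14.0, -7.2, -4.8]
eef_pos: [471.5, 63.3, 59.1]
force: [23.1, -9.9, -10.8]
eef_pos: [471.1, 63.3, 59.4]
force: [34.4, -12.1, -16.0]
eef_pos: [470.7, 63.4, 59.7]
force: [44.4, -14.0, -23.6]
```

The handle is on its stop. I'll back off, lift and check.

```bash
python3 -m pendant '[{"tx":0.2,"ty":-0.033,"tz":0,"roll":0,"hand":1},{"tx":0.3,"ty":-0.04,"tz":0,"roll":0,"hand":1},{"tx":0,"ty":0,"tz":0.5,"roll":0,"hand":1},{"tx":0,"ty":0,"tz":1,"roll":0,"hand":1},{"tx":0,"ty":0,"tz":1,"roll":0,"hand":1},{"tx":0,"ty":0,"tz":1,"roll":0,"hand":1},{"tx":0,"ty":0,"tz":1,"roll":0,"hand":1},{"tx":-0.4,"ty":0.3,"tz":1,"roll":0,"hand":1},{"tx":-0.4,"ty":0.3,"tz":1,"roll":0,"hand":1},{"tx":0,"ty":0,"tz":0.7,"roll":0,"hand":1},{"tx":0,"ty":0,"tz":0,"roll":0,"hand":1},{"tx":0,"ty":0,"tz":0,"roll":0,"hand":1}]'
python3 - <<'E'
from h import *
c=manip.get_calibration("wrist");p,d=manip.snapshot("wrist");cv2.imwrite("pics/w4.png",p)
W=pts("wrist",d,c);print("cover z",W[40:90:15,250:400:50,2].round(1).tolist())
th=np.radians(-9.25);R=np.array([[np.cos(th),-np.sin(th)],[np.sin(th),np.cos(th)]]);C=np.array([552.8,79.7])
B=(W[...,:2]-C)@R;Z=W[...,2]
e=(Z>86)&(Z<93)&(np.abs(B[...,1])<120)&(B[...,0]>-60)&(d>0);print("cover front edge box x",[round(float(np.percentile(B[e&(np.abs(B[...,1]-y)<15)][:,0],.3)),1) for y in(-90,0,90)])
h=(Z>68)&(Z<80)&(B[...,0]>-125)&(B[...,0]<-10)&(np.abs(B[...,1])<130)&(d>0)&(p.max(2)<75)
n,l,s,cc=cv2.connectedComponentsWithStats(h.astype(np.uint8))
for k in range(1,n):
    if s[k,4]>100: q=B[l==k];print(s[k],q.min(0).round(1),q.max(0).round(1),cv2.minAreaRect(q.astype(np.float32)))
E
```

```text
clock: 14.0
eef_pos: [455.9, 80.6, 273.8]
orientation: [[0.987, -0.162, -0.001], [-0.162, -0.987, -0.0], [-0.001, 0.0, -1.0]]
force: [0.2, -0.5, -0.6]
opening: -0.0
grasp_force: 0.0
cover z [[87.6, 90.5, 87.5], [88.9, 89.4, 88.2], [89.0, 88.4, 89.2], [88.0, 89.6, 89.9]]
cover front edge box x [-3.8, -3.8, -3.8]
[232 125  16  56 464] [-99.6  70.9] [-35.5  85.5] ((-67.63549041748047, 79.22592163085938), (64.20278930664062, 14.3629732131958), 2.5163636207580566)
[357 125  17  56 482] [-99.1 -78.5] [-35.6 -61.5] ((-67.34953308105469, -70.05864715576172), (16.945053100585938, 63.46780014038086), 89.87904357910156)
[287 161  63  29 932] [-110.4  -52.1] [-75.8  22.3] ((-92.22929382324219, -14.906036376953125), (34.51149368286133, 74.43177032470703), 2.4817280769348145)
```

View pics/w4.png

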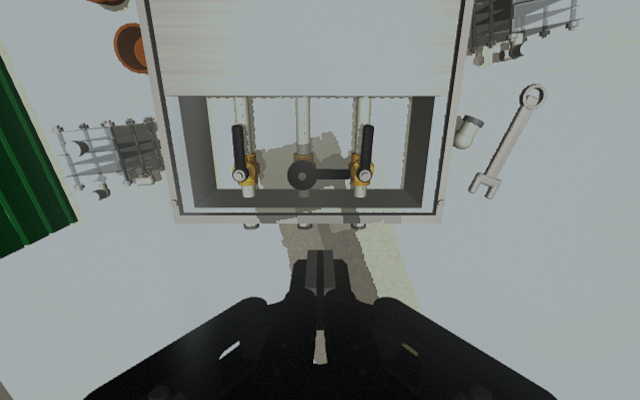

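The tagged handle lies square across its pipe, from (302,175) to about (350,174). The plain handles are unmoved, and the cover is flat with its front edge at box x -3.8 (nominal -4).

```bash
python3 -c "
from cell import manip;print(manip.close_job())"
```

```text
the job is handed in; nothing more can be done
None
```

The job is handed in at about 14 s on the robot's clock: the cover is fully back and flat in its guides, the tagged (middle) handle is shut on its stop, and the last picture showed the two plain handles still open and nothing around the box disturbed.

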